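# Find the stamped parts crate and push it to the dispatch line

## Task

One of the two blue crates is stamped underneath with a red and white mark. Without lifting or carrying either crate, press down on the lip at its near end to tip it steeply towards the robot, about 60 degrees, keep it there for a second so that the underside can be seen, and let it down flat again: first the crate on the robot's left, then the one on its right. Then push the stamped crate away from the robot until its far end rests on the yellow dispatch stripe, and leave the other crate about where it stood and the bottle, screwdriver and casting alone.

Things in the scene. Friction and masses are not known exactly. Their poses are not given: they have to be found in the camera images.
- crate_stamped: Open blue crate, 140 mm long (own x) x 120 wide (y) x 50 high, walls 4 mm, foam bed with brass castings fixed in it, 0.25 to 0.45 kg. Its black underside bears the stamp: a red disc in a white ring, 86 mm across. From above both crates look the same. Origin: centre of the underside; z up, x from the lip end to the far end, within 0.26 rad of straight away from the robot.
- crate_plain: Open blue crate, 140 mm long (own x) x 120 wide (y) x 50 high, walls 4 mm, foam bed with brass castings fixed in it, 0.25 to 0.45 kg. Its underside is plain black, no stamp. From above both crates look the same. Origin: centre of the underside; z up, x from the lip end to the far end, within 0.26 rad of straight away from the robot.
- crate_stamped_lip (a point): Middle of the upper face of crate_stamped's lip (crate frame x -101, z 90 mm), a good place to press. The lip is stiff, 90 mm wide (y), 4 mm thick; it juts from the top of the near end wall (x -68, z 48), rising outward at 50 degrees from level to its free edge (x -112, z 100). Axes as the crate's.
- crate_stamped_near (a point): Middle of crate_stamped's near bottom edge (crate frame x -70, z 0 mm). It tips about this edge: pressed on the lip (2 to 6 N), the lip swings first mostly towards the robot, then down, and the far end rises. The lip's free edge meets the bench at about 66 degrees; short of that it falls flat when let go.
- crate_stamped_far (a point): Middle of crate_stamped's far bottom edge (crate frame x +70, z 0 mm); axes as the crate's.
- crate_plain_lip (a point): Middle of the upper face of crate_plain's lip (crate frame x -101, z 90 mm), a good place to press. The lip is stiff, 90 mm wide (y), 4 mm thick; it juts from the top of the near end wall (x -68, z 48), rising outward at 50 degrees from level to its free edge (x -112, z 100). Axes as the crate's.
- crate_plain_near (a point): Middle of crate_plain's near bottom edge (crate frame x -70, z 0 mm). It tips about this edge: pressed on the lip (2 to 6 N), the lip swings first mostly towards the robot, then down, and the far end rises. The lip's free edge meets the bench at about 66 degrees; short of that it falls flat when let go.
- crate_plain_far (a point): Middle of crate_plain's far bottom edge (crate frame x +70, z 0 mm); axes as the crate's.
- stripe: Yellow tape stripe on the bench beyond the crates, the dispatch line: 50 mm wide (own x) and 840 mm long (own y), running across in front of the robot; flat, 1 mm, not felt. Origin: its centre, on the bench.
- bottle: Bystander: white bottle with red cap, 44 mm across, 110 mm high, standing at the left. Origin: centre of its base.
- screwdriver: Bystander: red-handled screwdriver, 170 mm long, lying at the right. Origin: underside of its middle; own x towards the tip.
- casting: Bystander: small brass casting, 32 mm across, 28 mm high, standing between the crates. Origin: centre of its base.
Not all that is in view belongs to the job. What is shaped like the crate_plain but orange is not meant.

How it is judged (in metres and radians):
On the way, in this order (a step that is already met when the one before it is completed fails the run):
1. the crate on the robot's left is tipped by at least 52 degrees for half a second (((angle between crate_stamped's own z axis and vertical above 0.91 rad and world y of crate_stamped above 0 m) or (angle between crate_plain's own z axis and vertical above 0.91 rad and world y of crate_plain above 0 m))), for 0.5 s.
2. the crate on the robot's right is tipped by at least 52 degrees for half a second (((angle between crate_stamped's own z axis and vertical above 0.91 rad and world y of crate_stamped below 0 m) or (angle between crate_plain's own z axis and vertical above 0.91 rad and world y of crate_plain below 0 m))), for 0.5 s.
3. the far end of the stamped crate is on the stripe, the crate flat (x of crate_stamped_far in the frame of stripe between -0.025 and 0.025 m and angle between crate_stamped's own z axis and vertical below 0.1 rad), for 0.2 s.
At the end, for the whole second after the job is handed in: The middle of the stamped crate's far bottom edge lies on the 50 mm wide stripe (within 25 mm of its centre line); both crates lie flat on the bench (within 3 degrees) and at rest; the plain crate's near edge is within 60 mm of where it started (x of crate_stamped_far in the frame of stripe between -0.025 and 0.025 m and y of crate_stamped_far in the frame of stripe between -0.42 and 0.42 m and angle between each of crate_stamped, crate_plain's own z axis and vertical below 0.05 rad and linear speed of each of crate_stamped, crate_plain below 0.01 m/s and height (world z) of each of crate_stamped, crate_plain below 0.005 m and distance of crate_plain_near from where it was at the start of the episode below 0.06 m); the robot touches nothing.
It fails at once if a crate is lifted off the bench (both its near and its far bottom edge more than 30 mm up) (height (world z) of each of crate_stamped_near, crate_stamped_far above 0.03 m or height (world z) of each of crate_plain_near, crate_plain_far above 0.03 m).
It fails at once if a crate is overturned (tilted more than 80 degrees) (angle between any of crate_stamped, crate_plain's own z axis and vertical above 1.4 rad).
It fails at once if the bottle is moved more than 20 mm (distance of bottle from where it was at the start of the episode above 0.02 m).
It fails at once if the screwdriver is moved more than 20 mm (distance of screwdriver from where it was at the start of the episode above 0.02 m).
It fails at once if the casting is moved more than 20 mm (distance of casting from where it was at the start of the episode above 0.02 m).
It also fails if it takes over 72 s, if anything falls off the work surface, if the arm or the gripper's body presses on something with over 40 N, if the wrist force passes 120 N, or if a joint passes its speed limit or range.

## Robot

A 6-joint arm with a two-finger parallel gripper is mounted at the origin on the work surface. World frame = base frame: x ahead of the robot, y to its left, z up, the work surface at z = 0. Lengths are in mm, angles in rad, forces in N, time in s.
With the tool pointing down it reaches from about 300 to 775 mm from the base axis. Payload 14.6 kg.
Tool frame: the origin (TCP) lies at the very end of the fingers, on their centre line; the grasp point (between the pads) lies 19 mm behind it; z points along the fingers, y is the line along which they close (so a half turn about z gives the same grasp; the last joint's range is limited). The gripper opens to 85 mm and grips with 20 to 120 N. Pads are 22 mm wide; open, the fingers measure 114 mm over their backs; the gripper's body (76 mm by 85 mm) begins 54 mm behind the grasp point. The pads swing forward as they close: fully open they stand 13 mm farther back than shut.
Start: joints at [-1.311, 0.3, 1.521, -0, 1.321, -0.067], TCP at [176.551, -520.883, 231.281] pointing down, gripper open.
Joint ranges: [-3.03, 3.03], [-0.79, 2.21], [0.23, 2.52], [-1.04, 4.18], [0, 3.07], [-2.55, 2.55]. Speed limits (rad/s): [2.22, 2.22, 2.57, 3.14, 3.14, 3.14].

## Interface

Orientations are given as a 3x3 rotation matrix whose columns are the frame's x, y, z axes.
In Python, from cell import env gives the robot as it stands.
- The arm moves only by the tool carry_out, never from a script. Its argument "targets" is a list that holds one entry, the list of rows, each a list of 5 numbers: the shift along the tool's x, y, z as a fraction of full scale, then the turn about the tool's z as a fraction of full scale, then the opening, from 0 (shut) to 1 (fully open). A call has exactly 8 rows; each row is the pose to reach, as a shift and turn from the pose commanded when the call began, along the tool's axes at that moment; what a row does not reach only later rows make up. Full scale, the value 1, is 750 mm for a shift and 0.5 rad for a turn. A row lasts 1/8 s, in which the tool goes at most 62.5 mm and 10.7 degrees, less where a joint would pass 70% of its speed; a pose out of reach is approached as far as the arm can. A call with a number of a shift or a turn outside -1 to 1 is refused whole. A call with a gripper value outside its range is refused whole. The fingers move at their own pace and stop on an object; "newtons" is the grip in N (left out, the last holds). Time passes only in rows, so rows that repeat a pose let the fingers close, or fill a call up. It gives the time, the measured TCP pose, the force, the opening and the grip force at its end, in the units of the state.
- env.get_state(): the state, without advancing time (a new reading comes with each control period).
- env.snapshot(name): name is "scene" or "top"; returns the picture (480x640x3 uint8, red, green, blue); there is no depth.
- env.get_calibration(name): a dict with "mtx" (3x3 intrinsics, pixels), "pose" (4x4, takes a point from camera to world coordinates). Camera axes: x right, y up, looking along -z (the intrinsics and any distortion apply to the point x, -y, -z); pixel columns grow to the right and rows downward; lengths in mm; the calibration is good to about 2 mm. A picture is of the moment at which its call begins. get_calibration takes no time and is no camera call.
- env.job_done(): hands the job in; it is judged then, once.
The state is a dict: "t": time; "joint_positions": joint angles; "joint_vel": joint speeds; "effort": joint torques, N m; "position": TCP position; "tcp_rot": TCP orientation; "force": force on the tool from outside, world axes, zero at the start; "torque": the same for the moment, N m; "grip_width": opening from 0.0 (shut) to 1.0 (fully open); "finger_force": force on a finger pad.
Only numpy, scipy, OpenCV 4.12 (cv2) and the standard library are available. Lean on these libraries where they do the work, as an engineer would, in place of code of your own. Each camera call takes 0.05 s, during which the arm holds its last target. There are 200 camera calls.

## Working session

There is one attempt and no reset: what is moved stays moved. The work goes in short steps, Python scripts to look and compute and a tool call to move; the robot and the scene stay as the last step left them, time stands still between calls to the robot, and variables do not carry over. Pictures are saved under pics/ and viewed, at most 10 in all, crops included, and the job is handed in when it is done.

Besides the shell and the picture viewer there is one more tool, called after "Request:" as name([rows], argument=value, ...), one row to a line, values as JSON. carry_out: Moves the arm, as the interface text tells. Its arguments: {"type":"object","properties":{"targets":{"type":"array"},"newtons":{"type":"number"}},"required":["targets"]}

```bash
mkdir -p pics
python3 - <<'E'
from cell import env
import cv2,numpy as np
for n in("scene","top"):
    im=env.snapshot(n); cv2.imwrite(f"pics/{n}0.png",im[...,::-1]); c=env.get_calibration(n); print(n,{k:np.round(v,3).tolist() if not isinstance(v,str) else v for k,v in c.items()})
s=env.get_state(); print(s)
E
```

```text
scene {'mtx': [[557.353, 0.0, 324.635], [0.0, 557.353, 240.777], [0.0, 0.0, 1.0]], 'pose': [[-0.67, -0.393, 0.629, 1347.253], [0.742, -0.356, 0.568, 677.776], [0.0, 0.848, 0.531, 741.375], [0.0, 0.0, 0.0, 1.0]]}
top {'mtx': [[479.821, 0.0, 317.139], [0.0, 479.821, 235.732], [0.0, 0.0, 1.0]], 'pose': [[-0.015, 0.998, -0.056, 511.917], [-1.0, -0.014, 0.024, 4.291], [0.023, 0.057, 0.998, 1075.101], [0.0, 0.0, 0.0, 1.0]]}
{'t': 0.1, 'joint_positions': array([-1.31057576e+00,  3.00437192e-01,  1.52151295e+00, -1.21970526e-05,
        1.32069657e+00, -6.66064337e-02]), 'joint_vel': array([-0.00203353, -0.00077569, -0.00046112,  0.00156352,  0.00037257,
       -0.00045184]), 'effort': array([ 2.42149930e-03, -5.44375026e+01, -3.62369835e+01, -2.43297853e-05,
        2.99158550e-03, -3.04485968e-05]), 'position': array([ 176.50977546, -520.6896082 ,  230.76873227]), 'tcp_rot': array([[ 9.47064803e-01,  3.21042331e-01, -2.82624750e-04],
       [ 3.21042450e-01, -9.47064261e-01,  1.01554027e-03],
       [ 5.83676168e-05, -1.05251699e-03, -9.99999444e-01]]), 'force': array([ 0.95729533, -0.51315641, -0.18214416]), 'torque': array([-0.05503195,  0.02526487, -0.05253969]), 'finger_force': 0.0, 'grip_width': 1.0036681214708016}
```

View pics/scene0.png

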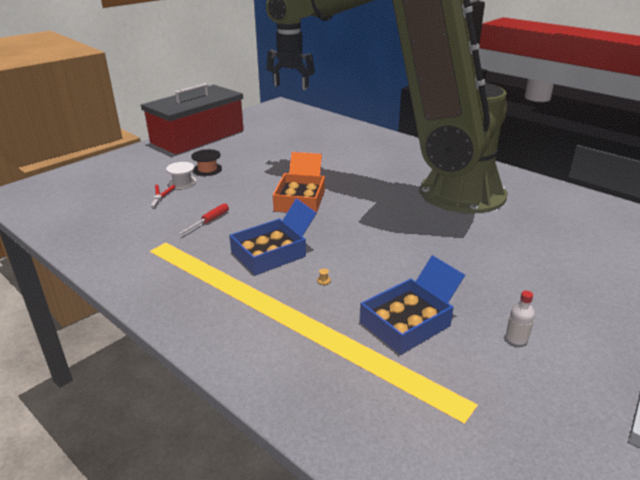

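View pics/top0.png

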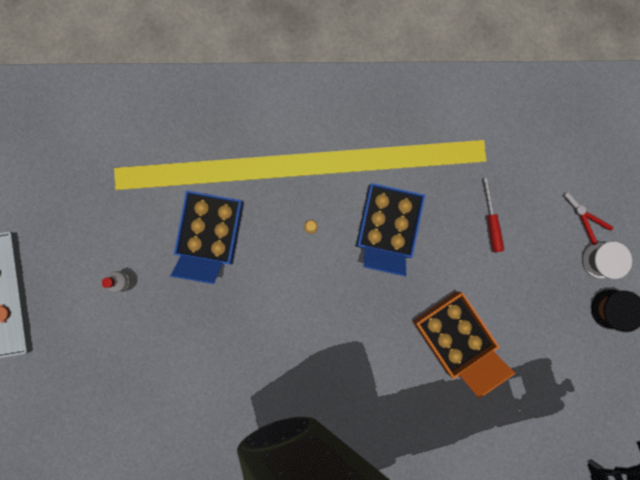

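The two blue crates are at top pixels (209,228), on the robot's left, and (390,220), on its right. The orange one at (457,333) is the decoy. Next I'll measure them and confirm with enlarged crops.

```bash
cat > h.py <<'E'
from cell import env
import cv2,numpy as np
def cal(n):
    c=env.get_calibration(n); return np.array(c["mtx"]),np.array(c["pose"])
def ray(n,px):
    K,T=cal(n); d=np.linalg.inv(K)@[px[0],px[1],1]; d=T[:3,:3]@[d[0],-d[1],-d[2]]; return T[:3,3],d/np.linalg.norm(d)
def onz(n,px,z):
    o,d=ray(n,px); return o+d*(z-o[2])/d[2]
def tri(p,q):
    o1,d1=ray("top",p);o2,d2=ray("scene",q)
    s=np.linalg.lstsq(np.c_[d1,-d2],o2-o1,rcond=None)[0]; a=o1+s[0]*d1;b=o2+s[1]*d2
    return (a+b)/2,np.linalg.norm(a-b)
def proj(n,P):
    K,T=cal(n); c=T[:3,:3].T@(np.array(P)-T[:3,3]); u=K@[c[0],-c[1],-c[2]]; return u[:2]/u[2]
def blue(im):
    h=cv2.cvtColor(im,cv2.COLOR_RGB2HSV); return cv2.inRange(h,(105,130,40),(130,255,255))
E
python3 - <<'E'
from h import *
out=[]
for n,bx in(("top",[(160,180,100,115),(345,175,100,115)]),("scene",[(350,250,125,110),(220,190,110,90)])):
    im=env.snapshot(n); m=blue(im)
    for x,y,w,h in bx:
        c=im[y:y+h,x:x+w]; mm=m[y:y+h,x:x+w]
        cs,_=cv2.findContours(mm,cv2.RETR_EXTERNAL,cv2.CHAIN_APPROX_NONE); k=max(cs,key=cv2.contourArea)
        a=cv2.approxPolyDP(k,2.5,True)[:,0]+[x,y]; print(n,a.tolist())
        out.append(cv2.resize(c[...,::-1],(400,300),interpolation=cv2.INTER_CUBIC))
    hsv=cv2.cvtColor(im,cv2.COLOR_RGB2HSV); y=cv2.inRange(hsv,(22,130,120),(34,255,255))
    cs,_=cv2.findContours(y,cv2.RETR_EXTERNAL,cv2.CHAIN_APPROX_NONE);k=max(cs,key=cv2.contourArea)
    P=np.array([onz(n,p,0.5)[:2] for p in k[:,0]],np.float32); r=cv2.minAreaRect(P); print("stripe",r)
cv2.imwrite("pics/crops.png",np.vstack([np.hstack(out[:2]),np.hstack(out[2:])]))
E
```

```text
top [[186, 191], [174, 252], [180, 258], [171, 275], [212, 283], [220, 265], [231, 261], [241, 201]]
top [[371, 184], [357, 242], [365, 249], [364, 266], [405, 275], [404, 258], [412, 255], [424, 195]]
stripe ((734.9740600585938, 11.72607421875), (49.232364654541016, 838.6288452148438), 3.81695556640625)
scene [[464, 275], [432, 256], [415, 282], [409, 279], [361, 304], [402, 335], [417, 327], [420, 330], [419, 327], [425, 323], [427, 329], [422, 329], [423, 332], [429, 330], [433, 333], [435, 327], [435, 333], [449, 325], [452, 306], [447, 301]]
scene [[315, 213], [296, 199], [282, 221], [279, 219], [230, 236], [254, 258], [280, 251], [278, 259], [281, 253], [287, 257], [280, 264], [304, 255], [301, 235]]
stripe ((737.1166381835938, 14.584991455078125), (48.82526779174805, 836.1044921875), 3.830681800842285)
```

View pics/crops.png

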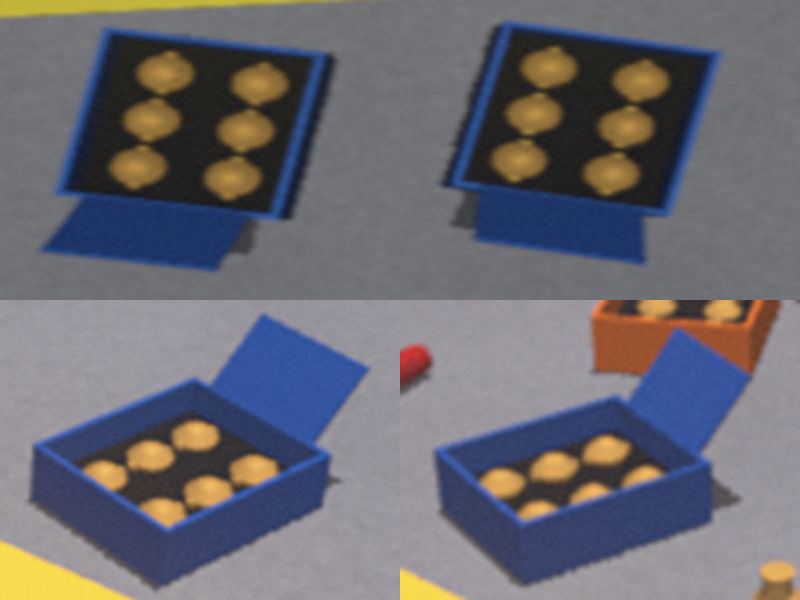

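The crops show two blue crates with inclined lips at their near ends. The left one's lip edge is at top (171..212, 275..283), the right one's at (364..405, 266..275). The orange crate behind is not meant.

Run:
```python
from h import *
np.set_printoptions(precision=1,suppress=True)
D={'L':dict(lip=[((171,276),(464,275)),((212.5,283.5),(432,255.5))],rim=[((186,191),(401.5,334)),((242,201),(361,303.5))],near=[((174,252.5),(452.5,307))]),
'R':dict(lip=[((364,267),(315.5,213)),((406,276),(296,199))],rim=[((370.5,184),(254,256.6)),((424.5,195),(230,235.6))],near=[((356.5,242),(305,239))])}
for k,d in D.items():
    for g,v in d.items():
        for p,q in v: print(k,g,*tri(p,q))
    f=[onz("top",p,50)for p,_ in d['rim']]; l=[onz("top",p,100) for p,_ in d['lip']]
    n=onz("top",d['near'][0][0],50)
    F=sum(f)/2;L=sum(l)/2;a=(F-L)[:2]; a/=np.linalg.norm(a); w=(f[0]-f[1])[:2]
    print(k,"far",F,"lipedge",L,"len(182)",np.linalg.norm((F-L)[:2]),"len140",np.linalg.norm(f[0]-n),"w120",np.linalg.norm(w),"yaw",np.arctan2(a[1],a[0]),np.arctan2(-w[0],w[1]))
print("bottle",onz("top",(117,281),50),"cast",onz("top",(311,227),14))
for p in((486,180),(500,250)):print("sd",onz("top",p,10))
```

```text
L lip [489.8 277.6  95. ] 0.3122412587027595
L lip [473.8 193.3  96.2] 1.8334974877842871
L rim [670.1 259.   47.6] 1.1385084262565057
L rim [646.6 141.6  42.9] 2.5371628438920824
L near [537.9 285.8  46.7] 1.9165465116118063
L far [657.9 199.2  50. ] lipedge [481.6 234.8 100. ] len(182) 179.84493369924888 len140 133.5116219743474 w120 121.38825681068381 yaw -0.19928093325236 -0.1902169409298675
R lip [ 502.1 -114.3   94.4] 0.6513054807933816
R lip [ 482.1 -199.7   93.9] 0.3550370963610864
R rim [ 680.5 -137.6   47.6] 0.3562576287202291
R rim [ 654.9 -254.5   43.5] 2.2303087327394002
R near [ 554.  -103.    50.5] 3.4355774915505184
R far [ 667.4 -195.4   50. ] lipedge [ 492.2 -156.   100. ] len(182) 179.60651770092022 len140 129.11838377799663 w120 119.2720539043456 yaw -0.221298223204999 -0.21360846469019734
bottle [480.  403.4  50. ] cast [591.4  -7.7  14. ]
sd [ 692.7 -404.3   10. ]
sd [ 534.3 -430.3   10. ]
```

```bash
cat >> h.py <<'E'
C={'L':(np.array([520.6,226.2]),-0.195),'R':(np.array([530.8,-165.3]),-0.217)}
def rows(pts,yaw=None):
    s=env.get_state(); R=s['tcp_rot']; p=s['position']
    y0=np.arctan2(R[1,0],R[0,0]); t=0 if yaw is None else -(yaw-y0)/0.5
    print("pos",np.round(p,1),"yaw",round(y0,3),"F",np.round(s['force'],1),"t",round(s['t'],2),"turn",round(t,3))
    for q in pts: print(np.round(R.T@(np.array(q)-p)/750,4).tolist())
def pt(c,u,z):
    n,y=C[c]; return [n[0]+u*np.cos(y),n[1]+u*np.sin(y),z]
def tip(c,deg):   # TCP for a tilt of deg, finger half width 11
    th=np.radians(deg); co,si=np.cos(th),np.sin(th)
    u,z=-31*co-90*si, 90*co-31*si; off=11*max(0,1-deg/60)
    m=np.tan(th-np.radians(50)) # lip line slope dz/du, in crate x direction
    return pt(c,u+off,z+max(m*(off-11),m*(off+11)))
E
python3 - <<'E'
from h import *
rows([pt('L',-8,150)],-0.195)
E
```

```text
pos [ 176.5 -520.8  231. ] yaw 0.327 F [-0.1 -0.5  0.5] t 0.2 turn 1.044
[0.7449, -0.8012, 0.1085]
```

Request:
carry_out([
  [[0.745,-0.801,0.05,1,0],[0.745,-0.801,0.05,1,0],[0.745,-0.801,0.05,1,0],[0.745,-0.801,0.05,1,0],[0.745,-0.801,0.05,1,0],[0.745,-0.801,0.05,1,0],[0.745,-0.801,0.05,1,0],[0.745,-0.801,0.05,1,0]],
], newtons=40)

```text
t: 1.2
position: [381.3, -64.5, 208.7]
tcp_rot: [[0.985, -0.172, 0.001], [-0.172, -0.985, -0.0], [0.001, 0.0, -1.0]]
force: [1.5, -1.5, 0.7]
grip_width: -0.003
finger_force: 0.0
```

Run:
```python
from h import *
rows([pt('L',-8,150)],-0.195)
```

```text
pos [381.3 -64.5 208.7] yaw -0.173 F [ 1.5 -1.5  0.7] t 1.2 turn 0.043
[0.1054, -0.4141, 0.0783]
```

Request:
carry_out([
  [[0.105,-0.414,0.078,0.043,0],[0.105,-0.414,0.078,0.043,0],[0.105,-0.414,0.078,0.043,0],[0.105,-0.414,0.078,0.043,0],[0.105,-0.414,0.078,0.043,0],[0.105,-0.414,0.078,0.043,0],[0.105,-0.414,0.078,0.043,0],[0.105,-0.414,0.078,0.043,0]],
])

```text
t: 2.2
position: [511.8, 224.6, 150.4]
tcp_rot: [[0.981, -0.195, 0.0], [-0.195, -0.981, -0.0], [0.0, 0.0, -1.0]]
force: [0.2, -0.7, 0.1]
grip_width: 0.0
finger_force: 0.0
```

Run:
```python
from h import *
rows([pt('L',-8,150),pt('L',-8,92),tip('L',0)],-0.195)
cv2.imwrite("pics/a.png",env.snapshot("scene")[...,::-1])
```

```text
pos [511.8 224.6 150.4] yaw -0.196 F [ 0.2 -0.7  0.1] t 2.2 turn -0.002
[0.0005, -0.0043, 0.0006]
[0.0005, -0.0043, 0.0779]
[-0.0155, -0.0043, 0.0806]
```

View pics/a.png

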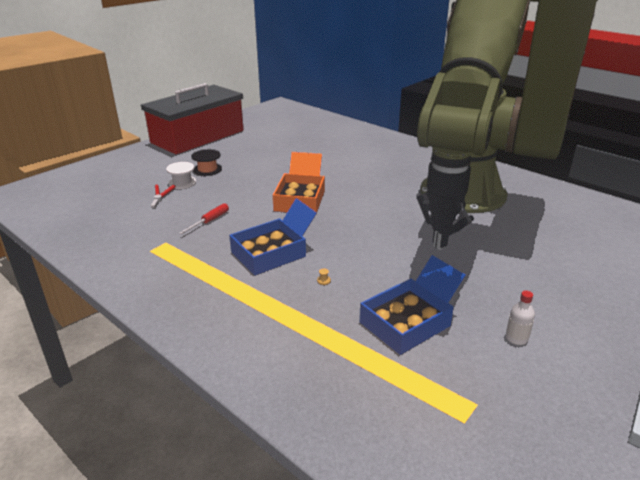

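The shut fingers at scene (437,243) are above the middle of the left lip. Now the tipping rows.

Run:
```python
from h import *
rows([tip('L',d) for d in (0,5,10,15,20,25,30,35,40,45,50,55,60)],-0.195)
```

```text
pos [511.9 224.6 150.6] yaw -0.196 F [-0.5  0.4  1.2] t 2.25 turn -0.002
[-0.0157, -0.0043, 0.0808]
[-0.0272, -0.0043, 0.0837]
[-0.0384, -0.0043, 0.0878]
[-0.049, -0.0043, 0.093]
[-0.0592, -0.0042, 0.0994]
[-0.0687, -0.0042, 0.1067]
[-0.0775, -0.0042, 0.1149]
[-0.0856, -0.0042, 0.1239]
[-0.093, -0.0042, 0.1337]
[-0.0995, -0.0042, 0.1442]
[-0.1051, -0.0042, 0.1553]
[-0.1099, -0.0042, 0.1644]
[-0.1137, -0.0042, 0.174]
```

Request:
carry_out([
  [[0,-0.004,0.04,0,0],[0,-0.004,0.078,0,0],[-0.008,-0.004,0.08,0,0],[-0.016,-0.004,0.081,0,0],[-0.021,-0.004,0.082,0,0],[-0.027,-0.004,0.084,0,0],[-0.033,-0.004,0.086,0,0],[-0.038,-0.004,0.088,0,0]],
])

```text
t: 3.25
position: [484.3, 234.4, 84.0]
tcp_rot: [[0.981, -0.193, 0.0], [-0.193, -0.981, 0.0], [0.0, -0.0, -1.0]]
force: [1.6, 0.5, 0.6]
grip_width: -0.001
finger_force: 0.8
```

Run:
```python
from h import *
rows([tip('L',d) for d in (10,15,20,25,30,35,40,45,50,55,60)],-0.195)
im=env.snapshot("scene")[230:380,340:540]; cv2.imwrite("pics/b.png",cv2.resize(im[...,::-1],(800,600)))
```

```text
pos [484.3 234.4  84. ] yaw -0.195 F [1.6 0.5 0.6] t 3.25 turn 0.001
[0.0003, 0.0014, -0.001]
[-0.0104, 0.0014, 0.0042]
[-0.0205, 0.0014, 0.0106]
[-0.03, 0.0014, 0.0179]
[-0.0389, 0.0014, 0.0261]
[-0.047, 0.0014, 0.0351]
[-0.0543, 0.0014, 0.0449]
[-0.0608, 0.0014, 0.0554]
[-0.0665, 0.0014, 0.0665]
[-0.0712, 0.0014, 0.0756]
[-0.075, 0.0014, 0.0852]
```

View pics/b.png

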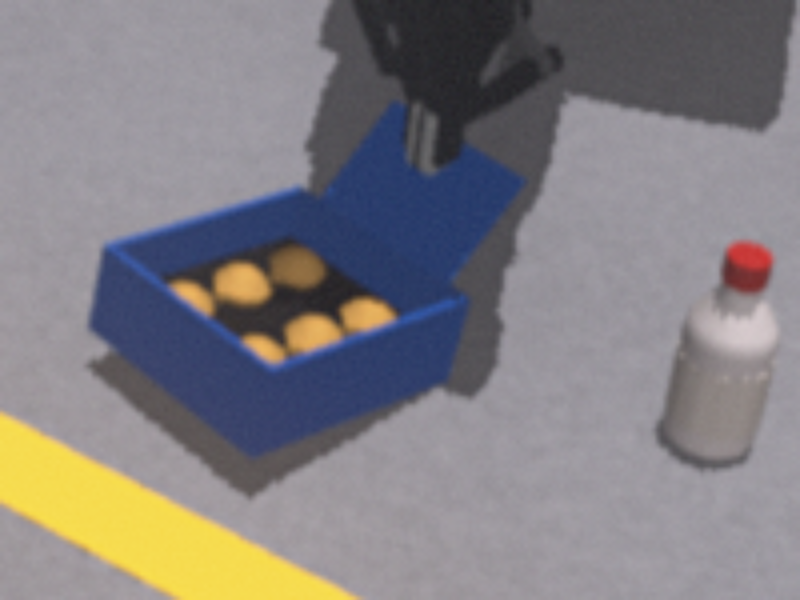

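The crate is tipping about its near edge (shadow gap under its far end, crop (250,470)), with the fingertip near the middle of the lip. I'll continue.

Request:
carry_out([
  [[-0.005,0.001,0.0015,0,0],[-0.0105,0.001,0.004,0,0],[-0.0155,0.001,0.0075,0,0],[-0.0205,0.001,0.0105,0,0],[-0.03,0.001,0.018,0,0],[-0.039,0.001,0.026,0,0],[-0.047,0.001,0.035,0,0],[-0.054,0.001,0.045,0,0]],
])

```text
t: 4.3
position: [444.1, 241.5, 49.7]
tcp_rot: [[0.981, -0.193, -0.0], [-0.193, -0.981, -0.0], [-0.0, 0.0, -1.0]]
force: [0.9, -0.6, 1.2]
grip_width: -0.002
finger_force: 0.5
```

Run:
```python
from h import *
rows([tip('L',d) for d in (40,45,50,55,58,60)],-0.195)
im=env.snapshot("scene")[210:390,320:560]; cv2.imwrite("pics/c.png",cv2.resize(im[...,::-1],(800,600)))
```

```text
pos [444.1 241.5  49.7] yaw -0.195 F [ 0.9 -0.6  1.2] t 4.3 turn 0.001
[0.0, 0.0002, -0.0008]
[-0.0065, 0.0002, 0.0097]
[-0.0121, 0.0002, 0.0208]
[-0.0168, 0.0002, 0.0299]
[-0.0192, 0.0002, 0.0356]
[-0.0206, 0.0002, 0.0395]
```

View pics/c.png

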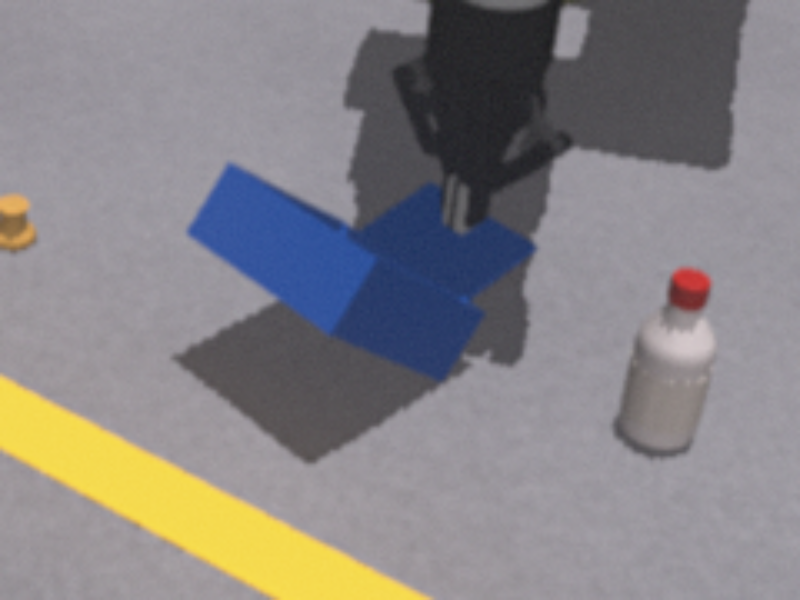

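The crate is at about 40°, tracking well, and the fingers are still on the lip. On to 60°.

Request:
carry_out([
  [[-0.0035,0,0.005,0,0],[-0.0065,0,0.0097,0,0],[-0.0095,0,0.0155,0,0],[-0.012,0,0.021,0,0],[-0.0145,0,0.0255,0,0],[-0.017,0,0.03,0,0],[-0.019,0,0.0355,0,0],[-0.0205,0,0.0385,0,0]],
])

```text
t: 5.35
position: [429.4, 244.3, 21.1]
tcp_rot: [[0.981, -0.193, -0.0], [-0.193, -0.981, -0.0], [-0.0, 0.0, -1.0]]
force: [-0.9, -0.8, 0.9]
grip_width: -0.002
finger_force: 0.3
```

Request:
carry_out([
  [[0,0,0,0,0],[0,0,0,0,0],[0,0,0,0,0],[0,0,0,0,0],[0,0,0,0,0],[0,0,0,0,0],[0,0,0,0,0],[0,0,0,0,0]],
])

```text
t: 6.35
position: [429.6, 244.4, 21.4]
tcp_rot: [[0.981, -0.193, 0.0], [-0.193, -0.981, 0.0], [0.0, -0.0, -1.0]]
force: [-1.5, 0.3, 0.1]
grip_width: 0.002
finger_force: 0.6
```

Run:
```python
from h import *
rows([tip('L',d) for d in (60,50,40,30,20,10,0)]+[pt('L',-5,95),pt('L',-5,170)],-0.195)
im=env.snapshot("scene")[210:390,320:560]; cv2.imwrite("pics/d.png",cv2.resize(im[...,::-1],(800,600)))
# far bottom edge height estimate: red/white counts + triangulation inputs
h=cv2.cvtColor(im,cv2.COLOR_RGB2HSV); r=cv2.inRange(h,(0,120,80),(8,255,255))|cv2.inRange(h,(172,120,80),(180,255,255)); print("red px (x<150)",(r[:,:150]>0).sum(),"white",(cv2.inRange(h,(0,0,170),(180,50,255))[:,:150]>0).sum())
```

```text
pos [429.6 244.4  21.4] yaw -0.195 F [-1.5  0.3  0.1] t 6.35 turn 0.001
[-0.0009, 0.0002, 0.0018]
[0.0077, 0.0003, -0.0169]
[0.0198, 0.0003, -0.0385]
[0.0353, 0.0003, -0.0573]
[0.0536, 0.0003, -0.0729]
[0.0744, 0.0003, -0.0845]
[0.0971, 0.0003, -0.0914]
[0.1171, 0.0003, -0.0981]
[0.1171, 0.0003, -0.1981]
red px (x<150) 112 white 76
```

View pics/d.png

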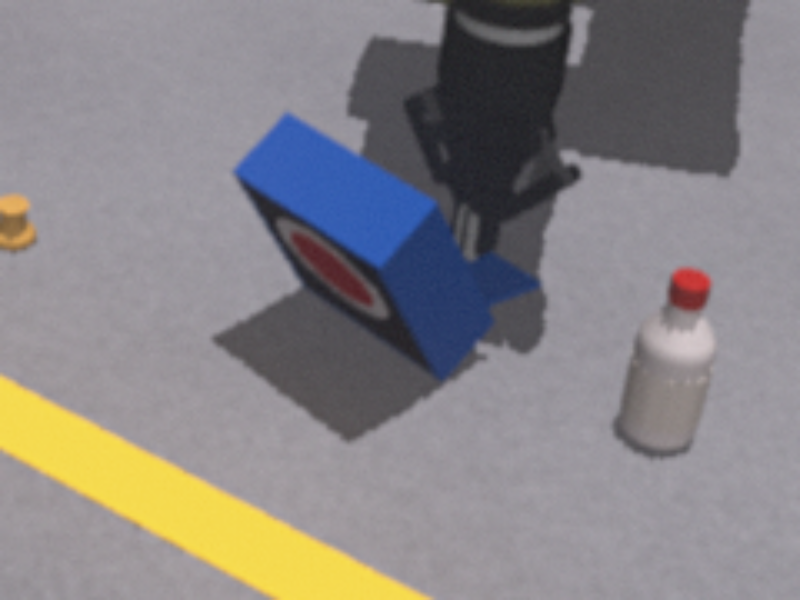

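The underside shows the red disc in its white ring (crop (335,268)), so the left crate is the stamped one. I'll check the tilt angle from the underside corner before lowering.

Run:
```python
from h import *
n,y=C['L']; a=np.array([np.cos(y),np.sin(y),0]); l=np.array([-a[1],a[0],0])
N=np.array([n[0],n[1],0])+60*l
o,d=ray("scene",(320+384*.3,210+268*.3)); P=o+d*((N-o)@l)/(d@l)
v=P-N; print(v@a,v[2],np.degrees(np.arctan2(v[2],v@a)),np.hypot(v@a,v[2]))
print(onz("scene",(320+442*.3,210+380*.3),0),N)
```

```text
60.610921881901554 111.67086154648973 61.50848415514171 127.05929784911159
[530.01986498 288.96603745   0.        ] [532.2259921  285.06286017   0.        ]
```

The tilt is about 60° and the near edge hasn't moved. Lowering.

Request:
carry_out([
  [[0.0035,0,-0.008,0,0],[0.0077,0,-0.017,0,0],[0.0135,0,-0.0275,0,0],[0.02,0,-0.0385,0,0],[0.0275,0,-0.048,0,0],[0.0355,0,-0.0575,0,0],[0.0445,0,-0.0655,0,0],[0.0536,0,-0.073,0,0]],
])

```text
t: 7.4
position: [469.6, 236.5, 76.6]
tcp_rot: [[0.981, -0.194, 0.0], [-0.194, -0.981, 0.0], [0.0, -0.0, -1.0]]
force: [0.2, 1.3, 2.9]
grip_width: 0.002
finger_force: 1.2
```

Request:
carry_out([
  [[0.0105,0,-0.006,0,0],[0.021,0,-0.0115,0,0],[0.032,0,-0.015,0,0],[0.0435,0,-0.0185,0,0],[0.053,0,-0.022,0,0],[0.0635,0,-0.025,0,0],[0.0635,0,-0.08,0,0],[0.0635,0,-0.13,0,0]],
])

```text
t: 8.4
position: [515.8, 227.2, 174.6]
tcp_rot: [[0.981, -0.194, -0.001], [-0.194, -0.981, -0.0], [-0.001, 0.0, -1.0]]
force: [0.3, 0.2, 0.3]
grip_width: 0.001
finger_force: 0.0
```

Run:
```python
from h import *
rows([pt('R',-8,150)],-0.217)
```

```text
pos [515.8 227.2 174.6] yaw -0.195 F [0.3 0.2 0.3] t 8.4 turn 0.044
[0.1102, 0.5093, 0.0329]
```

Request:
carry_out([
  [[0.11,0.509,0.033,0.044,0],[0.11,0.509,0.033,0.044,0],[0.11,0.509,0.033,0.044,0],[0.11,0.509,0.033,0.044,0],[0.11,0.509,0.033,0.044,0],[0.11,0.509,0.033,0.044,0],[0.11,0.509,0.033,0.044,0],[0.11,0.509,0.033,0.044,0]],
])

```text
t: 9.4
position: [522.7, -163.5, 148.6]
tcp_rot: [[0.976, -0.217, -0.001], [-0.217, -0.976, 0.0], [-0.001, -0.0, -1.0]]
force: [-0.3, 0.1, 0.1]
grip_width: -0.001
finger_force: 0.0
```

Request:
carry_out([
  [[0,0,0,0,0],[0,0,0,0,0],[0,0,0,0,0],[0,0,0,0,0],[0,0,0,0,0],[0,0,0,0,0],[0,0,0,0,0],[0,0,0,0,0]],
])

```text
t: 10.4
position: [522.8, -163.2, 148.9]
tcp_rot: [[0.977, -0.215, 0.0], [-0.215, -0.977, 0.0], [0.0, -0.0, -1.0]]
force: [0.6, 0.1, -0.4]
grip_width: 0.002
finger_force: 0.0
```

Run:
```python
from h import *
rows([pt('R',-8,92)]+[tip('R',d) for d in (0,10,20,30,40,45,50,55,60)],-0.217)
im=env.snapshot("scene"); cv2.imwrite("pics/e.png",cv2.resize(im[170:350,200:500,::-1],(800,480)))
```

```text
pos [ 522.8 -163.2  148.9] yaw -0.217 F [ 0.6  0.1 -0.4] t 10.4 turn 0.0
[0.0003, 0.0005, 0.0759]
[-0.0157, 0.0005, 0.0785]
[-0.0383, 0.0005, 0.0855]
[-0.0591, 0.0005, 0.0971]
[-0.0775, 0.0005, 0.1126]
[-0.0929, 0.0005, 0.1314]
[-0.0994, 0.0005, 0.1419]
[-0.1051, 0.0005, 0.1531]
[-0.1098, 0.0005, 0.1622]
[-0.1136, 0.0005, 0.1717]
```

View pics/e.png

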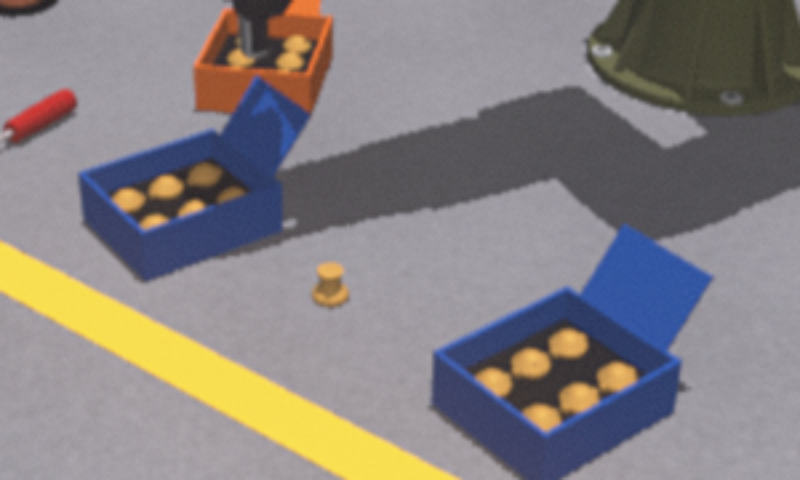

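The left crate is flat again at crop (560,380), and the gripper is above the right crate's lip. I'll repeat the same motion, clear of the orange crate.

Request:
carry_out([
  [[0,0,0.04,0,0],[0,0,0.076,0,0],[-0.008,0,0.0775,0,0],[-0.016,0,0.0785,0,0],[-0.0215,0,0.08,0,0],[-0.027,0,0.0815,0,0],[-0.033,0,0.0835,0,0],[-0.038,0,0.0855,0,0]],
])

```text
t: 11.45
position: [494.8, -157.0, 84.8]
tcp_rot: [[0.977, -0.215, 0.0], [-0.215, -0.977, -0.0], [0.0, 0.0, -1.0]]
force: [2.9, -0.2, 1.3]
grip_width: 0.0
finger_force: 1.0
```

Request:
carry_out([
  [[-0.005,0,0.0025,0,0],[-0.0105,0,0.005,0,0],[-0.0155,0,0.0085,0,0],[-0.0205,0,0.0115,0,0],[-0.03,0,0.019,0,0],[-0.039,0,0.027,0,0],[-0.047,0,0.036,0,0],[-0.0545,0,0.046,0,0]],
])

```text
t: 12.45
position: [454.6, -148.1, 49.8]
tcp_rot: [[0.977, -0.215, -0.0], [-0.215, -0.977, 0.0], [-0.0, -0.0, -1.0]]
force: [0.3, -0.2, 0.3]
grip_width: 0.001
finger_force: 0.7
```

Run:
```python
from h import *
rows([tip('R',d) for d in (40,45,50,55,58,60)],-0.217)
im=env.snapshot("scene"); cv2.imwrite("pics/f.png",cv2.resize(im[150:330,200:440,::-1],(800,600)))
```

```text
pos [ 454.6 -148.1   49.8] yaw -0.217 F [ 0.3 -0.2  0.3] t 12.45 turn 0.001
[0.0003, 0.0005, -0.0007]
[-0.0062, 0.0005, 0.0098]
[-0.0119, 0.0005, 0.0209]
[-0.0166, 0.0005, 0.03]
[-0.019, 0.0005, 0.0357]
[-0.0204, 0.0005, 0.0396]
```

View pics/f.png

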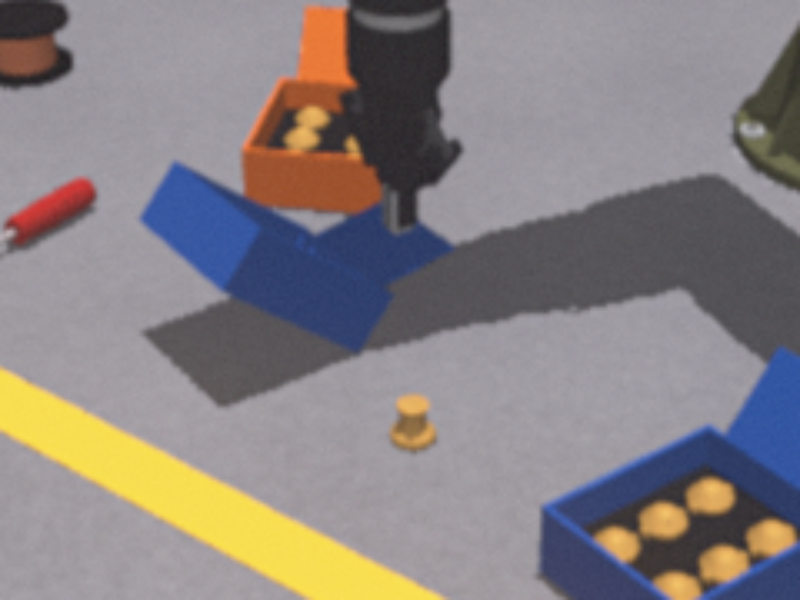

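The right crate is at about 40° with the fingers on its lip (crop (400,215)). On to 60° and hold; I'll check the angle numerically.

Request:
carry_out([
  [[-0.0035,0,0.005,0,0],[-0.0065,0,0.0098,0,0],[-0.0095,0,0.0155,0,0],[-0.012,0,0.021,0,0],[-0.0145,0,0.0255,0,0],[-0.017,0,0.03,0,0],[-0.019,0,0.0357,0,0],[-0.0205,0,0.0385,0,0]],
])

```text
t: 13.5
position: [439.8, -144.9, 21.1]
tcp_rot: [[0.977, -0.215, -0.0], [-0.215, -0.977, 0.0], [-0.0, -0.0, -1.0]]
force: [0.2, -0.2, 0.4]
grip_width: -0.001
finger_force: 0.4
```

Request:
carry_out([
  [[0,0,0,0,0],[0,0,0,0,0],[0,0,0,0,0],[0,0,0,0,0],[0,0,0,0,0],[0,0,0,0,0],[0,0,0,0,0],[0,0,0,0,0]],
])

```text
t: 14.5
position: [440.0, -144.9, 21.4]
tcp_rot: [[0.977, -0.215, -0.0], [-0.215, -0.977, 0.0], [-0.0, -0.0, -1.0]]
force: [-1.4, 0.6, 0.9]
grip_width: 0.001
finger_force: 0.7
```

Run:
```python
from h import *
rows([tip('R',d) for d in (60,50,40,30,20,10,0)]+[pt('R',-5,92)],-0.217)
im=env.snapshot("scene"); cv2.imwrite("pics/g.png",cv2.resize(im[150:330,200:440,::-1],(800,600)))
cr=im[150:330,200:440]; m=blue(cr); cs,_=cv2.findContours(m[:,:140],cv2.RETR_EXTERNAL,cv2.CHAIN_APPROX_NONE); k=max(cs,key=cv2.contourArea)
print((cv2.approxPolyDP(k,2,True)[:,0]+[200,150]).tolist())
n,y=C['R']; a=np.array([np.cos(y),np.sin(y),0]); l=np.array([-a[1],a[0],0]); N=np.r_[n,0]+60*l
for t in (52,56,60,64):
    t=np.radians(t); print(np.degrees(t),proj("scene",N+140*(np.cos(t)*a+[0,0,np.sin(t)])),proj("scene",N-120*l+140*(np.cos(t)*a+[0,0,np.sin(t)])))
```

```text
pos [ 440.  -144.9   21.4] yaw -0.217 F [-1.4  0.6  0.9] t 14.5 turn 0.001
[-0.0006, 0.0005, 0.0017]
[0.008, 0.0005, -0.017]
[0.0201, 0.0005, -0.0386]
[0.0356, 0.0005, -0.0574]
[0.0539, 0.0005, -0.0729]
[0.0747, 0.0005, -0.0845]
[0.0974, 0.0005, -0.0915]
[0.1174, 0.0005, -0.0942]
[[254, 201], [279, 221], [307, 254], [320, 241], [320, 237], [337, 234], [330, 228], [324, 231], [318, 225], [318, 221], [306, 223], [291, 204], [269, 188]]
52.0 [273.59404282 225.56874003] [247.51942043 204.72273516]
56.0 [276.51309021 222.30909857] [250.2728596  201.67974521]
59.99999999999999 [279.5847681  219.22432171] [253.17931681 198.80793648]
64.0 [282.79007555 216.3324434 ] [256.22102513 196.12389856]
```

View pics/g.png

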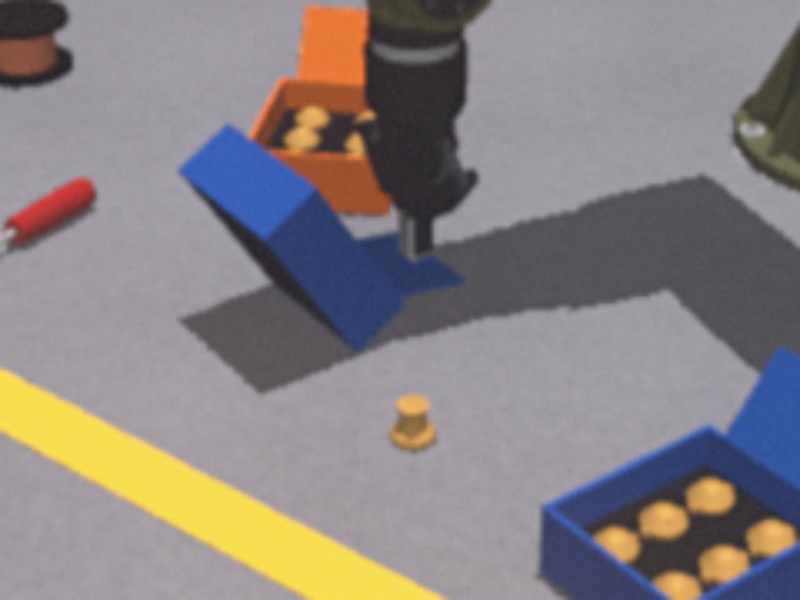

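The right crate's underside is plain black (crop (270,240)) and its tilt is about 59°. Lowering it, then remeasuring both crates from above.

Request:
carry_out([
  [[0.0035,0,-0.008,0,0],[0.008,0,-0.017,0,0],[0.0135,0,-0.0275,0,0],[0.02,0,-0.0385,0,0],[0.0275,0,-0.048,0,0],[0.0355,0,-0.0575,0,0],[0.0445,0,-0.0655,0,0],[0.054,0,-0.073,0,0]],
])

```text
t: 15.55
position: [480.2, -153.8, 76.7]
tcp_rot: [[0.977, -0.215, 0.0], [-0.215, -0.977, -0.0], [0.0, 0.0, -1.0]]
force: [0.1, -0.4, 3.9]
grip_width: 0.001
finger_force: 1.6
```

Request:
carry_out([
  [[0.0105,0,-0.006,0,0],[0.021,0,-0.0115,0,0],[0.032,0,-0.015,0,0],[0.0435,0,-0.0185,0,0],[0.053,0,-0.022,0,0],[0.0635,0,-0.025,0,0],[0.0635,0,-0.08,0,0],[0.0635,0,-0.13,0,0]],
])

```text
t: 16.55
position: [526.2, -163.8, 174.5]
tcp_rot: [[0.977, -0.215, -0.001], [-0.215, -0.977, 0.0], [-0.001, -0.0, -1.0]]
force: [-0.3, 0.6, -0.4]
grip_width: 0.001
finger_force: 0.0
```

Run:
```python
from h import *
im=env.snapshot("top"); m=blue(im); n=0
for x,y,w,h in [(160,160,100,135)]:
    cs,_=cv2.findContours(m[y:y+h,x:x+w],cv2.RETR_EXTERNAL,cv2.CHAIN_APPROX_NONE); k=max(cs,key=cv2.contourArea); print((cv2.approxPolyDP(k,2.5,True)[:,0]+[x,y]).tolist())
# casting top heights in left crate: far +y casting, by brass mask in both views
for n,(x,y,w,h) in (("top",(175,190,70,75)),("scene",(358,285,95,50))):
    g=env.snapshot(n)[y:y+h,x:x+w]; hs=cv2.cvtColor(g,cv2.COLOR_RGB2HSV); b=cv2.inRange(hs,(10,90,90),(25,255,255))
    b=cv2.erode(b,np.ones((3,3),np.uint8)); N,_,st,ce=cv2.connectedComponentsWithStats(b); print(n,np.round(ce[1:]+[x,y],1).tolist(),st[1:,4].tolist())
rows([pt('L',48,150),pt('R',-8,170)],-0.195)
```

```text
[[186, 194], [174, 252], [180, 260], [170, 278], [213, 285], [220, 267], [231, 262], [240, 203]]
top [[200.3, 210.3], [223.9, 214.4], [196.9, 228.2], [220.5, 232.4], [193.5, 246.3], [217.1, 250.4]] [106, 109, 106, 108, 110, 106]
scene [[412.7, 298.6], [394.2, 308.1], [430.2, 310.8], [416.1, 318.4], [403.7, 325.0]] [98, 165, 84, 93, 58]
pos [ 526.9 -164.1  175.2] yaw -0.217 F [-0.6  0.  -0.3] t 16.7 turn -0.043
[-0.0562, -0.5078, 0.0333]
[-0.0052, 0.0004, 0.007]
```

Run:
```python
from h import *
for p,q in (((217.1,250.4),(412.7,298.6)),((193.5,246.3),(430.2,310.8)),((196.9,228.2),(416.1,318.4))): print(tri(p,q))
f=(onz("top",(185.5,194),50)+onz("top",(241,203.5),50))/2; l=(onz("top",(170.5,278),100)+onz("top",(213.5,285),100))/2
a=(f-l)[:2];a/=np.linalg.norm(a); print("far",f,"lip",l,"yaw",np.arctan2(a[1],a[0]),"near",f[:2]-140*a, "near from lip",l[:2]+42*a)
```

```text
(array([542.19543338, 197.7863757 ,  24.20640823]), np.float64(0.03794381460999126))
(array([552.28341736, 248.0028281 ,  25.34195824]), np.float64(1.6331162837832494))
(array([591.62001048, 240.55492157,  25.7801142 ]), np.float64(1.5361682917643793))
far [652.02886313 200.83510866  50.        ] lip [478.12522393 234.32170501 100.        ] yaw -0.1902299868807834 near [514.55435476 227.30697199] near from lip [519.36757644 226.38014601]
```

The casting tops are near z 30, so the shut fingertips at z = 41 go in above them, and the push is on the inside of the stamped crate's far wall.

```bash
sed -i "s/520.6,226.2\]),-0.195/517,227]),-0.194/" h.py
python3 - <<'E'
from h import *
rows([pt('L',113,150),pt('L',113,41),pt('L',125,41),pt('L',197,41)],-0.194)
E
```

```text
pos [ 526.9 -164.1  175.2] yaw -0.217 F [-0.6  0.  -0.3] t 16.7 turn -0.045
[0.0256, -0.5099, 0.0335]
[0.0251, -0.5099, 0.1789]
[0.0411, -0.5103, 0.1789]
[0.1371, -0.5125, 0.1792]
```

Request:
carry_out([
  [[0.025,-0.51,0.034,-0.045,0],[0.025,-0.51,0.034,-0.045,0],[0.025,-0.51,0.034,-0.045,0],[0.025,-0.51,0.034,-0.045,0],[0.025,-0.51,0.034,-0.045,0],[0.025,-0.51,0.034,-0.045,0],[0.025,-0.51,0.034,-0.045,0],[0.025,-0.51,0.034,-0.045,0]],
])

```text
t: 17.7
position: [626.2, 205.6, 146.7]
tcp_rot: [[0.981, -0.192, -0.002], [-0.192, -0.981, -0.001], [-0.002, 0.001, -1.0]]
force: [-0.1, -0.2, -0.9]
grip_width: -0.001
finger_force: 0.0
```

Request:
carry_out([
  [[0,0,0.03,0,0],[0,0,0.06,0,0],[0,0,0.09,0,0],[0,0,0.11,0,0],[0,0,0.125,0,0],[0,0,0.135,0,0],[0,0,0.143,0,0],[0,0,0.143,0,0]],
])

```text
t: 18.7
position: [626.6, 205.7, 40.7]
tcp_rot: [[0.981, -0.193, -0.0], [-0.193, -0.981, -0.0], [-0.0, 0.0, -1.0]]
force: [0.3, -0.2, 0.0]
grip_width: -0.003
finger_force: 0.0
```

Run:
```python
from h import *
rows([pt('L',113,41),pt('L',125,41),pt('L',197,41)],-0.194)
```

```text
pos [626.6 205.7  40.7] yaw -0.194 F [ 0.3 -0.2  0. ] t 18.7 turn -0.0
[0.0018, 0.0003, -0.0004]
[0.0178, 0.0003, -0.0004]
[0.1138, 0.0002, -0.0004]
```

No contact going in. I'll push to about 55 mm first, then measure.

Request:
carry_out([
  [[0.008,0,0,0,0],[0.016,0,0,0,0],[0.024,0,0,0,0],[0.033,0,0,0,0],[0.042,0,0,0,0],[0.051,0,0,0,0],[0.059,0,0,0,0],[0.065,0,0,0,0]],
])

```text
t: 19.7
position: [674.9, 196.2, 40.8]
tcp_rot: [[0.981, -0.193, -0.0], [-0.193, -0.981, -0.0], [-0.0, 0.0, -1.0]]
force: [-2.6, 0.3, 2.7]
grip_width: 0.0
finger_force: 1.3
```

Request:
carry_out([
  [[0.007,0,0,0,0],[0.014,0,0,0,0],[0.02,0,0,0,0],[0.025,0,0,0,0],[0.029,0,0,0,0],[0.031,0,0,0,0],[0.032,0,0,0,0],[0.032,0,0,0,0]],
])

```text
t: 20.7
position: [698.1, 191.6, 40.9]
tcp_rot: [[0.981, -0.193, 0.0], [-0.193, -0.981, 0.0], [0.0, -0.0, -1.0]]
force: [-0.9, -0.2, 0.0]
grip_width: -0.002
finger_force: 0.3
```

Run:
```python
from h import *
im=env.snapshot("scene"); m=blue(im)[230:430,300:520]
cs,_=cv2.findContours(m,cv2.RETR_EXTERNAL,cv2.CHAIN_APPROX_NONE); k=max(cs,key=cv2.contourArea); a=(cv2.approxPolyDP(k,2.5,True)[:,0]+[300,230]); print(a.tolist())
for u in(-20,-10,0,10): # predicted far rim corners for far edge at stripe offset u
    n=np.array([.9978,.0666]); ax=np.array([np.cos(-.194),np.sin(-.194)]); l=np.array([-ax[1],ax[0]])
    f=np.array([654,200.5]); s=(u-(f-[736,13])@n)/(ax@n); f=f+s*ax
    print(u,[np.round(proj("scene",[*(f+e*l),z]),1).tolist() for e in(60,-60) for z in(0,50)])
rows([pt('L',197,41)])
```

```text
[[446, 284], [414, 264], [398, 290], [387, 290], [388, 300], [392, 298], [422, 321], [381, 347], [390, 342], [395, 343], [391, 347], [397, 341], [399, 345], [404, 338], [408, 342], [415, 338], [417, 343], [431, 335], [434, 317], [429, 311]]
-20 [[381.4, 363.4], [382.9, 343.2], [341.4, 329.0], [341.8, 309.4]]
-10 [[377.2, 365.8], [378.6, 345.6], [337.3, 331.0], [337.6, 311.4]]
0 [[373.0, 368.2], [374.3, 347.9], [333.2, 333.1], [333.4, 313.5]]
10 [[368.7, 370.7], [369.9, 350.4], [329.0, 335.2], [329.1, 315.6]]
pos [698.1 191.6  40.9] yaw -0.194 F [-0.   0.9 -0.5] t 20.75 turn 0
[0.0166, 0.0002, -0.0002]
```

Request:
carry_out([
  [[0.003,0,0,0,0],[0.007,0,0,0,0],[0.011,0,0,0,0],[0.014,0,0,0,0],[0.016,0,0,0,0],[0.017,0,0,0,0],[0.017,0,0,0,0],[0.017,0,0,0,0]],
])

```text
t: 21.75
position: [710.7, 189.1, 40.9]
tcp_rot: [[0.981, -0.193, 0.0], [-0.193, -0.981, -0.0], [0.0, -0.0, -1.0]]
force: [-0.2, 0.7, -0.2]
grip_width: 0.0
finger_force: 0.0
```

Request:
carry_out([
  [[-0.008,0,0,0,0],[-0.008,0,-0.05,0,0],[-0.008,0,-0.12,0,0],[-0.06,0,-0.2,0,0],[-0.14,0,-0.22,0,0],[-0.22,0,-0.22,0,0],[-0.3,0,-0.22,0,0],[-0.35,0,-0.22,0,0]],
])

```text
t: 22.75
position: [450.3, 240.1, 206.3]
tcp_rot: [[0.981, -0.192, 0.001], [-0.192, -0.981, 0.0], [0.001, -0.001, -1.0]]
force: [1.1, 0.7, 0.4]
grip_width: 0.001
finger_force: 0.0
```

Run:
```python
from h import *
im=env.snapshot("top"); m=blue(im)
for x,y,w,h,c in ((150,120,110,150,0),(345,170,100,115,1)):
    cs,_=cv2.findContours(m[y:y+h,x:x+w],cv2.RETR_EXTERNAL,cv2.CHAIN_APPROX_NONE); k=max(cs,key=cv2.contourArea); a=cv2.approxPolyDP(k,2.5,True)[:,0]+[x,y]; print(a.tolist())
    tl=a[a[:,1].argmin()]; tr=a[a[:,0].argmax()]
    f=(onz("top",tl,50)+onz("top",tr,50))/2; print("far",f,"stripe x",(f[:2]-[736,13])@[.9978,.0666])
im=env.snapshot("scene"); a=blue(im)[230:430,300:520]; cs,_=cv2.findContours(a,cv2.RETR_EXTERNAL,cv2.CHAIN_APPROX_NONE); print((cv2.approxPolyDP(max(cs,key=cv2.contourArea),2.5,True)[:,0]+[300,230]).tolist())
rows([])
```

```text
[[192, 162], [180, 221], [186, 227], [177, 244], [219, 251], [225, 236], [236, 233], [246, 172]]
far [720.48490052 188.35102439  50.        ] stripe x -3.8025880339127367
[[371, 185], [357, 247], [364, 250], [364, 268], [404, 277], [404, 259], [412, 255], [423, 196]]
far [ 665.21626166 -194.25338748   50.        ] stripe x -84.43108972412519
[[442, 286], [409, 267], [393, 293], [387, 290], [336, 317], [374, 349], [406, 333], [405, 337], [411, 337], [408, 332], [413, 338], [413, 332], [421, 336], [419, 342], [418, 339], [419, 342], [427, 335], [429, 319], [425, 313]]
pos [450.  240.5 206.6] yaw -0.192 F [ 0.4  0.2 -0.4] t 22.85 turn 0
```

The stamped crate's far edge is about 4 mm short of the stripe's centre line, within the 25 mm allowed. The plain crate has moved about 2 mm. The arm is clear, so I'm handing in.

```bash
python3 -c "
from cell import env
print(env.job_done())"
```

```text
the job is handed in; nothing more can be done
None
```

I tipped both crates to about 60°, held each for over a second and let it down flat, then pushed the stamped (left) crate until its far end lay on the stripe, about 4 mm short of its centre line. The plain crate moved about 2 mm, and the job is handed in; the hand-in returned no verdict.

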